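# Right the magnifier stand and hold its guide rod in both bushings

### The arm

A 6-joint arm with a two-finger parallel gripper is mounted at the origin on a cart in front of the work surface, level with it; the furniture and walls round the work are solid. World frame = base frame: x ahead of the robot, y to its left, z up, the work surface at z = 0. Lengths are in m, angles in rad, forces in N, time in s.
With the tool pointing down it reaches from about 0.3 to 0.875 m from the base axis. Payload 6.4 kg.
Tool frame: the origin (TCP) lies midway between the tips of the shut fingers; the grasp point (between the pads) lies bot.pinch_z behind it (bot.pinch_z is the distance from the TCP to the grasp point, in m); z points along the fingers, y is the line along which they close (so a half turn about z gives the same grasp; the last joint's range is limited). The gripper opens to 85 mm and grips with 20 to 120 N. Pads are 22 mm wide; open, the fingers measure 114 mm over their backs; the gripper's body (76 mm by 85 mm) begins 54 mm behind the grasp point. The pads swing forward as they close: fully open they stand 13 mm farther back than shut.
Start: joints at [0.96, 0.181, 1.607, -0, 1.354, -0.206], TCP at [0.226, 0.529, 0.199] pointing down, gripper open.
Joint ranges: [-2.99, 2.99], [-0.89, 2.07], [0.3, 2.58], [-1.14, 4.28], [0, 2.63], [-3.12, 3.12]. Speed limits (rad/s): [2.57, 2.57, 3.01, 3.14, 3.14, 3.14].

### API

Orientations are given as a rotation vector (axis times angle).
In Python, from bench import bot, snapshot gives the robot as it stands.
- The arm moves only by the tool carry_out, never from a script. Its argument "moves" is a list that holds one entry, the list of rows, each a list of 4 numbers: the shift along the world's x, y, z in units of 50 cm (1.0 is 50 cm), then the turn about the world's z in units of pi rad (1.0 is pi rad). A call has 1 to 12 rows; each row shifts and turns the commanded pose from where the row before left it; what a row does not reach is not made up. A row lasts 1/10 s, in which the tool goes at most 50 mm and 8.59 degrees, less where a joint would pass 70% of its speed; a pose out of reach is approached as far as the arm can. A call with a number of a shift or a turn outside -1 to 1 is refused whole. A call with a gripper value outside its range is refused whole. "hand" is the closure, from -1 (fully open) to 1 (shut), so that 0 is half open, set as the call begins (left out, the last holds). The fingers move at their own pace and stop on an object; "force" is the grip in N (left out, the last holds). Time passes only in rows, so rows that do not move let the fingers close. It gives the time, the measured TCP pose, the force, the opening and the grip force at its end, in the units of the state.
- bot.observe(): the state, without advancing time (a new reading comes with each control period).
- snapshot(name): name is "scene" or "top" or "wrist"; returns a dict with "img" (420x560x3 uint8, red, green, blue), "vertical_fov" (degrees; the focal length in pixels is half the picture's height over the tangent of half this angle, whatever the lens; pixels are square), "cx", "cy" (the principal point, pixels), "k1" (the pictures are not rectified: a ray, as slopes to the right and down, at radius r is drawn at 1 + k1 r^2 times it, then the intrinsics apply), "extrinsics" (4x4, takes a point from world to camera coordinates). Camera axes: x right, y down, z forward; pixel columns grow to the right and rows downward; lengths in m; the calibration is good to about 2 mm. A picture is of the moment at which its call begins. There is no depth.
- bot.hand_in(): hands the job in; it is judged then, once.
The state is a dict: "time": time; "q": joint angles; "qvel": joint speeds; "joint_torque": joint torques, N m; "position": TCP position; "ee_rot": TCP orientation; "force": force on the tool from outside, world axes, zero at the start; "wrist_torque": the same for the moment, N m; "width": finger opening in m; "grip_force": force on a finger pad.
Only numpy, scipy, OpenCV 4.12 (cv2) and the standard library are available. Lean on these libraries where they do the work, as an engineer would, in place of code of your own. Each camera call takes 0.05 s, during which the arm holds its last target. There are 200 camera calls.

### The job

The little magnifier stand has been knocked over: stand it up on its base plate on the bench, without dropping it. Then draw the steel guide rod out of the wooden tool block, feed it tip first down through the stand's upper bushing and on through the lower one, until the tip is about midway between the lower bushing and the base plate. Finish while still holding the rod there by its head, steady and upright and not wedged against the bushings, so that I can tighten the clamp screws; leave the vials, the tin and the hand lens alone.

Things in the scene. Friction and masses are not known exactly. Their poses are not given: they have to be found in the camera images.
- lens_stand: Grey magnifier stand, 0.6 kg, loose, at first toppled. Origin: centre of the underside of its base plate (120 x 90 x 12 mm in x, y, z); z up the column, x level, from bushings to column. It lies on its base edge at y = -45 mm and on its ball knob: z points to world -y (within 0.35 rad) and 0.21 rad downward. Upright, the origin is at bench level. Centre of mass about 40 mm up the column.
- knob_centre (a point): Centre of the black 30 mm ball knob on top of the stand's 14 mm column: x = +20, y = 0, z = 150 mm in the stand's frame; 15 mm above the bench while the stand lies. The neck below it is 18 mm thick; the rest of the stand is under z = 118 mm. Lifted by the ball, the stand swings in the grip and hangs upright, its weight being low.
- upper_mouth (a point): Centre of the top rim of the brass upper bushing, at x = -30, y = 0, z = 118 mm in the stand's frame; the bushing is 20 mm tall, bore 12.5 mm, its mouth widening to 18 mm over the top 5 mm, set in a grey boss 29 mm across. A clamp screw sticks out 32 mm to -x of its axis. An arm joins it to the column.
- lower_mouth (a point): Centre of the top rim of the lower bushing, like the upper one and on the same axis (parallel to the stand's z): x = -30, y = 0, z = 68 mm in the stand's frame; its underside is at z = 48 mm, the top of the base plate below it at z = 12 mm.
- guide_rod: Straight steel rod, 10 mm thick, 152 mm long, 0.11 kg, chamfered tip, with a ribbed aluminium head 18 mm across over its top 28 mm (124 to 152 mm from the tip). Origin at the tip, z toward the head. At first it stands upright in the tool block, tip 12 mm above the bench, 30 mm deep in a loose hole.
- rod_tip (a point): Tip (lower end) of the guide rod, on its axis.
- rod_head (a point): Middle of the rod's grip head, on the axis, 138 mm above the tip.
- tool_block: Fixed hardwood block 110 x 56 x 42 mm (x, y, z), origin at the centre of its underside. The rod stands in the 11.5 mm hole at x = -32 mm, y = 0; a small yellow screwdriver is fixed upright in it at x = +30 mm, y = -13 mm, its top 93 mm above the bench.
- vial_a: Bystander: glass vial with green cap, 23 x 60 mm, standing; origin under its centre.
- vial_b: Bystander: glass vial with black cap, 26 x 68 mm, standing; origin under its centre.
- pins: Bystander: round tin with red lid, 62 mm across, 22 mm high; origin under its centre.
- fold_loupe: Bystander: small folding hand lens, 40 x 22 x 15 mm, lying flat; origin under its centre.
Not all that is in view belongs to the job. Leave any blue or green look-alike of the guide_rod alone.

How it is judged:
On the way, in this order (a step that is already met when the one before it is completed fails the run):
1. the stand is upright on its base plate on the bench, at rest and let go (angle between lens_stand's own z axis and vertical below 0.05 rad and height (world z) of lens_stand below 0.006 m and linear speed of lens_stand below 0.03 m/s and contact force between the fingers and lens_stand below 0.3 N), for 0.2 s.
2. the rod's tip has entered the upper bushing from above (horizontal distance between rod_tip and upper_mouth below 0.005 m and z of rod_tip in the frame of lens_stand below 0.112 m and angle between lens_stand's own z axis and vertical below 0.05 rad), for 0.05 s.
At the end, for the whole second after the job is handed in: Stand upright on the bench (0.05 rad, 6 mm), still, untouched by fingers. Rod through both bushings, in line (0.08 rad, tip within 4 mm of their axis), tip 18 to 42 mm above the stand's underside, still, held (over 1 N), pressing the stand under 8 N. Bystanders within 30 mm of their places (all of step 1 and z of rod_tip in the frame of lens_stand between 0.018 and 0.042 m and horizontal distance between rod_tip and lower_mouth below 0.004 m and horizontal distance between rod_head and upper_mouth below 0.007 m and angle between guide_rod's own z axis and vertical below 0.08 rad and angle between the z axis of guide_rod and the z axis of lens_stand, either way round below 0.08 rad and linear speed of guide_rod below 0.02 m/s and contact force between the fingers and guide_rod above 1 N and contact force between guide_rod and lens_stand below 8 N and distance of each of vial_a, vial_b, pins, fold_loupe from where it was at the start of the episode below 0.03 m); the arm keeps its last pose, push and grip.
It fails at once if the stand is dropped or slammed (moves faster than 0.7 m/s) (linear speed of lens_stand above 0.7 m/s).
It fails at once if the green-capped vial is disturbed (moved over 30 mm or tipped) (distance of vial_a from where it was at the start of the episode above 0.03 m or angle between vial_a's own z axis and vertical above 0.5 rad).
It fails at once if the black-capped vial is disturbed (moved over 30 mm or tipped) (distance of vial_b from where it was at the start of the episode above 0.03 m or angle between vial_b's own z axis and vertical above 0.5 rad).
It fails at once if the red-lidded tin is disturbed (moved over 30 mm) (distance of pins from where it was at the start of the episode above 0.03 m).
It fails at once if the folding hand lens is disturbed (moved over 30 mm) (distance of fold_loupe from where it was at the start of the episode above 0.03 m).
It also fails if it takes over 64 s, if anything falls off the work surface, if the arm or the gripper's body presses on something with over 40 N, if the wrist force passes 120 N, or if a joint passes its speed limit or range.

## Working session

There is one attempt and no reset: what is moved stays moved. The work goes in short steps, Python scripts to look and compute and a tool call to move; the robot and the scene stay as the last step left them, time stands still between calls to the robot, and variables do not carry over. Pictures are saved under pics/ and viewed, at most 10 in all, crops included, and the job is handed in when it is done.

Besides the shell and the picture viewer there is one more tool, called after "Call:" by a JSON object that holds its "api" and its "payload". carry_out: Moves the arm, as the interface text tells. Its arguments: {"type":"object","properties":{"moves":{"type":"array"},"hand":{"type":"number"},"force":{"type":"number"}},"required":["moves"]}

```bash
mkdir -p pics; cat > h.py <<'E'
import numpy as np, cv2
from bench import bot, snapshot
def snap(n,f=None):
    s=snapshot(n)
    if f: cv2.imwrite('pics/'+f,s['img'][:,:,::-1])
    return s
def ray(s,u,v):
    f=s['img'].shape[0]/2/np.tan(np.radians(s['vertical_fov'])/2)
    d=np.array([(u-s['cx'])/f,(v-s['cy'])/f]); x=d.copy()
    for _ in range(20): x=d/(1+s['k1']*(x@x))
    E=np.array(s['extrinsics']); R,t=E[:3,:3],E[:3,3]
    return -R.T@t, R.T@np.array([x[0],x[1],1.])
def onz(s,u,v,z):
    o,d=ray(s,u,v); return o+d*(z-o[2])/d[2]
def tri(a,b):
    (o1,d1),(o2,d2)=a,b
    k=np.linalg.lstsq(np.c_[d1,-d2],o2-o1,rcond=None)[0]
    p,q=o1+d1*k[0],o2+d2*k[1]; return (p+q)/2,np.linalg.norm(p-q)
def proj(s,P):
    E=np.array(s['extrinsics']); c=E[:3,:3]@np.array(P)+E[:3,3]; x=c[:2]/c[2]; x=x*(1+s['k1']*(x@x))
    f=s['img'].shape[0]/2/np.tan(np.radians(s['vertical_fov'])/2)
    return x*f+[s['cx'],s['cy']]
E
python3 - <<'E'
from h import *
a=snap('scene','s0.png');b=snap('top','t0.png')
print(bot.observe(),bot.pinch_z)
for s in(a,b): print(s['vertical_fov'],s['cx'],s['cy'],s['k1'],np.round(s['extrinsics'],3))
E
```

```text
{'time': 0.1, 'q': array([ 9.59697039e-01,  1.81458227e-01,  1.60792344e+00, -1.53602939e-05,
        1.35381858e+00, -2.06311375e-01]), 'qvel': array([ 2.58791437e-03, -2.29803938e-03, -2.02777286e-03, -6.34385879e-04,
        1.68758400e-03,  1.49809238e-05]), 'joint_torque': array([ 4.27439300e-04, -4.45880127e+01, -3.52240312e+01, -2.14581278e-04,
        4.17116506e-03,  2.79077301e-05]), 'position': array([0.2261146 , 0.52806453, 0.19807163]), 'ee_rot': array([-6.31376295e-01, -3.07685481e+00,  2.32611728e-03]), 'force': array([-0.1940652 , -0.44525301,  0.6445733 ]), 'wrist_torque': array([ 0.03841467,  0.01922089, -0.02519844]), 'grip_force': 0.0, 'width': 0.08530828661888766} 0.0187
51.96271553979769 279.6130896488807 210.69286614956684 -0.10838231665212204 [[ 0.552 -0.834  0.002 -0.444]
 [-0.491 -0.327 -0.807  0.27 ]
 [ 0.674  0.445 -0.59   0.669]
 [ 0.     0.     0.     1.   ]]
53.759347418892226 278.0535214422052 203.04298019086318 0.03626891778009922 [[ 0.08  -0.997 -0.005 -0.216]
 [-0.974 -0.077 -0.212  0.501]
 [ 0.211  0.022 -0.977  1.004]
 [ 0.     0.     0.     1.   ]]
```

View pics/s0.png

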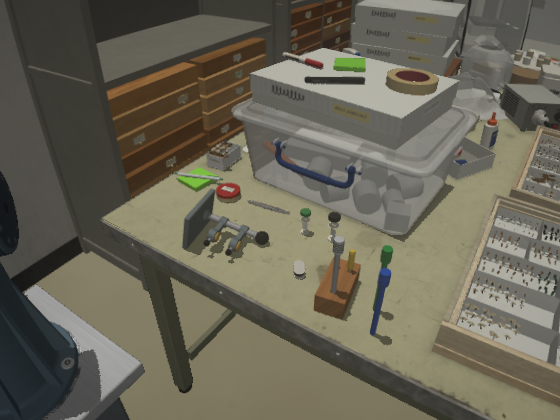

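View pics/t0.png

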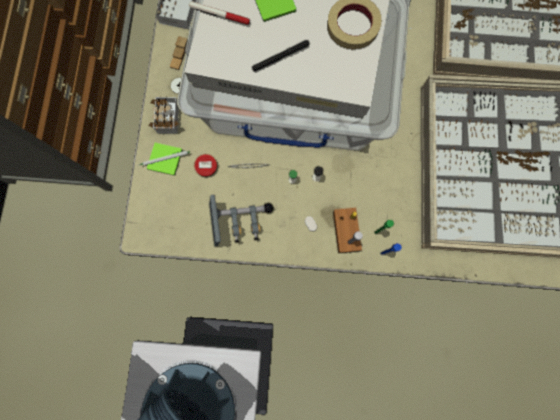

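The scene view shows the knob at (262,238), the rod head at (339,243), the vials at (305,213) and (334,220), and the loupe at (299,269). The top view has the knob at (268,208), the base plate near (215,220), the rod head at (358,236) and the loupe at (311,223). The blue and green rods beyond the block are the look-alikes.

```bash
python3 - <<'E'
from h import *
a=snap('scene');b=snap('top')
def blob(s,box,fn):
    x0,y0,x1,y1=box; im=s['img'][y0:y1,x0:x1].astype(int)
    m=fn(im[...,0],im[...,1],im[...,2]).astype(np.uint8)
    n,l,st,c=cv2.connectedComponentsWithStats(m); i=1+st[1:,4].argmax()
    return c[i]+[x0,y0],st[i,2:5],st[i,:2]+[x0,y0]
dark=lambda r,g,B:(r+g+B)<110
ka=blob(a,(248,225,275,252),dark);kb=blob(b,(255,197,280,220),dark);print(ka,kb)
print('knob',tri(ray(a,*ka[0]),ray(b,*kb[0])),onz(a,*ka[0],.015),onz(b,*kb[0],.015))
grey=lambda r,g,B:(abs(r-B)<22)&(r+g+B>270)
ha=blob(a,(328,232,350,262),grey);hb=blob(b,(348,226,368,246),grey);print(ha,hb)
print('head top',tri(ray(a,339,239),ray(b,358,236)),onz(b,*hb[0],.155))
for n,u,v,z in[('plateTop',212,196,.085),('plateBot',217,245,.085),('colstart',222,212,.05),('pins',206,165,.022),('va',293,176,.06),('vb',318,173,.068),('loupe',311,223,.015),('blockc',347,230,.042),('green',391,224,.15),('blue',397,246,.15)]: print(n,np.round(onz(b,u,v,z),3))
for n,f,sc,(x0,y0,x1,y1) in[('c1',a,5,(165,180,295,270)),('c2',b,5,(195,185,325,260))]:
    cv2.imwrite(f'pics/{n}.png',cv2.resize(f['img'][y0:y1,x0:x1,::-1],None,fx=sc,fy=sc,interpolation=2))
cv2.imwrite('pics/c.png',np.vstack([cv2.resize(cv2.imread(f'pics/{n}.png'),(520,300)) for n in('c1','c2')]))
E
```

```text
Traceback (most recent call last):
ValueError: attempt to get argmax of an empty sequence
```

```bash
python3 - <<'E'
from h import *
a=snap('scene');b=snap('top')
print(a['img'][234:243,258:268].sum(2).min(),b['img'][204:212,264:273].sum(2).min(),a['img'][243,339],b['img'][236,358])
def blob(s,box,fn):
    x0,y0,x1,y1=box; im=s['img'][y0:y1,x0:x1].astype(int)
    m=fn(im[...,0],im[...,1],im[...,2]).astype(np.uint8)
    n,l,st,c=cv2.connectedComponentsWithStats(m)
    if n<2: return np.array([x0+x1,y0+y1])/2,0,0
    i=1+st[1:,4].argmax()
    return c[i]+[x0,y0],st[i,2:5],st[i,:2]+[x0,y0]
dark=lambda r,g,B:(r+g+B)<180
ka=blob(a,(248,225,275,252),dark);kb=blob(b,(255,197,280,220),dark);print(ka,kb)
print('knob',tri(ray(a,*ka[0]),ray(b,*kb[0])),onz(a,*ka[0],.015),onz(b,*kb[0],.015))
grey=lambda r,g,B:(abs(r-B)<22)&(r+g+B>270)
ha=blob(a,(328,232,350,262),grey);hb=blob(b,(348,226,368,246),grey);print(ha,hb)
print('head top',tri(ray(a,339,239),ray(b,358,236)),onz(b,*hb[0],.155))
for n,u,v,z in[('plateTop',212,196,.085),('plateBot',217,245,.085),('colstart',222,212,.05),('pins',206,165,.022),('va',293,176,.06),('vb',318,173,.068),('loupe',311,223,.015),('blockc',347,230,.042),('green',391,224,.15),('blue',397,246,.15)]: print(n,np.round(onz(b,u,v,z),3))
for n,f,sc,(x0,y0,x1,y1) in[('c1',a,5,(165,180,295,255)),('c2',b,5,(195,185,325,260))]:
    cv2.imwrite(f'pics/{n}.png',cv2.resize(f['img'][y0:y1,x0:x1,::-1],None,fx=sc,fy=sc,interpolation=2))
cv2.imwrite('pics/c.png',np.vstack([cv2.resize(cv2.imread(f'pics/{n}.png'),(520,300)) for n in('c1','c2')]))
E
```

```text
117 38 [100  99  96] [192 191 189]
(array([261.49285714, 237.82857143]), array([ 14,  13, 140], dtype=int32), array([255, 232])) (array([268.26388889, 207.68055556]), array([10, 10, 72], dtype=int32), array([264, 203]))
knob (array([ 0.51063224, -0.14894993,  0.01085729]), np.float64(0.002977530627440699)) [ 0.50550744 -0.15090846  0.015     ] [ 0.51080101 -0.15024578  0.015     ]
(array([335.99206349, 238.49206349]), array([ 17,  13, 126], dtype=int32), array([328, 232])) (array([358.        , 235.47272727]), array([ 9,  8, 55], dtype=int32), array([354, 232]))
head top (array([ 0.4326031 , -0.36282774,  0.16057939]), np.float64(0.000332178283374337)) [ 0.43473053 -0.36391073  0.155     ]
plateTop [ 0.515 -0.012  0.085]
plateBot [ 0.395 -0.038  0.085]
colstart [ 0.483 -0.035  0.05 ]
pins [0.613 0.026 0.022]
va [ 0.59  -0.209  0.06 ]
vb [ 0.6   -0.272  0.068]
loupe [ 0.479 -0.265  0.015]
blockc [ 0.464 -0.356  0.042]
green [ 0.468 -0.438  0.15 ]
blue [ 0.419 -0.453  0.15 ]
```

View pics/c.png

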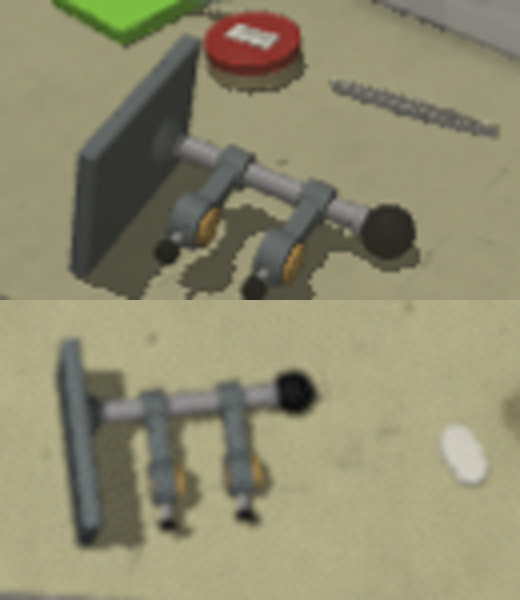

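The toppled stand shows clearly: the plate's top edge points give a length of 0.123 m against the stated 0.120, and the stand's x axis is at about 12°. The knob is near (0.509, -0.150). The tool needs to turn -55° so that it closes along the stand's x.

Call:
{"api": "carry_out", "payload": {"moves": [[[0.028,-0.068,0,-0.015],[0.028,-0.068,0,-0.015],[0.028,-0.068,0,-0.015],[0.028,-0.068,0,-0.015],[0.028,-0.068,0,-0.015],[0.028,-0.068,0,-0.015],[0.028,-0.068,0,-0.015],[0.028,-0.068,0,-0.015],[0.028,-0.068,0,-0.015],[0.028,-0.068,0,-0.015]]], "hand": -1, "force": 25}}

```text
time: 1.3
position: [0.3668, 0.1872, 0.1991]
ee_rot: [1.335, 2.843, 0.001]
force: [-0.1, 0.7, -0.1]
width: 0.0854
grip_force: 0.0
```

Call:
{"api": "carry_out", "payload": {"moves": [[[0.028,-0.068,0,-0.015],[0.028,-0.068,0,-0.015],[0.028,-0.068,0,-0.015],[0.028,-0.068,0,-0.015],[0.028,-0.068,0,-0.015],[0.028,-0.068,0,-0.015],[0.028,-0.068,0,-0.015],[0.028,-0.068,0,-0.015],[0.028,-0.06,0,-0.015],[0.028,-0.06,0,-0.015],[0,0,0,0],[0,0,0,0]]]}}

```text
time: 2.5
position: [0.5062, -0.1437, 0.1985]
ee_rot: [-1.96, -2.454, -0.0]
force: [-0.7, 0.4, 0.7]
width: 0.0856
grip_force: 0.0
```

```bash
cat >> h.py <<'E'
def st():
    o=bot.observe(); from scipy.spatial.transform import Rotation as R
    r=R.from_rotvec(o['ee_rot']).as_matrix()
    print('t',o['time'],'pos',np.round(o['position'],4),'closeang',round(np.degrees(np.arctan2(r[1,1],r[0,1]))%180,2),'zax',np.round(r[:,2],3),'F',np.round(o['force'],1),'w',round(o['width'],4),'g',round(o['grip_force'],1)); return o
E
python3 - <<'E'
from h import *
st();s=snap('wrist','w1.png')
print(proj(s,[.510,-.15,.015]))
E
```

```text
t 2.5 pos [ 0.5062 -0.1437  0.1985] closeang 12.75 zax [-0.001  0.001 -1.   ] F [-0.7  0.4  0.7] w 0.0856 g 0.0
[280.70900689 183.72639638]
```

View pics/w1.png

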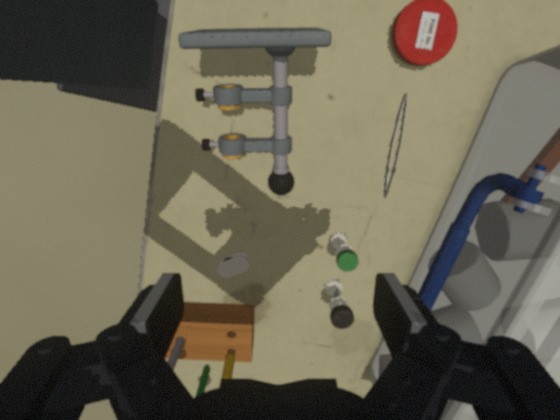

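The wrist view shows the knob at (281,182), where I predicted (281,184), and the column lies along the approach plane. Descend and grip.

Call:
{"api": "carry_out", "payload": {"moves": [[[0.002,-0.003,-0.06,0],[0.002,-0.003,-0.06,0],[0.002,-0.004,-0.06,0],[0.002,-0.003,-0.06,0],[0,0,-0.06,0],[0,0,-0.05,0],[0,0,-0.03,0],[0,0,-0.01,0],[0,0,0,0]]]}}

```text
time: 3.45
position: [0.5104, -0.1494, 0.004]
ee_rot: [-1.959, -2.456, 0.0]
force: [-0.0, -0.9, 0.3]
width: 0.0854
grip_force: 0.0
```

Call:
{"api": "carry_out", "payload": {"moves": [[[0,0,0,0],[0,0,0,0],[0,0,0,0],[0,0,0,0],[0,0,0,0],[0,0,0,0],[0,0,0,0],[0,0,0,0],[0,0,0,0],[0,0,0,0]]], "hand": 1, "force": 25}}

```text
time: 4.45
position: [0.5104, -0.1499, 0.0038]
ee_rot: [-1.96, -2.455, 0.0]
force: [0.6, 0.8, -1.2]
width: 0.0002
grip_force: 0.0
```

```bash
python3 - <<'E'
from h import *
st();a=snap('scene');b=snap('wrist')
cv2.imwrite('pics/m1.png',np.hstack([cv2.resize(a['img'][180:290,150:310,::-1],(400,275)),cv2.resize(b['img'][:,:,::-1],(400,300))[:275]]))
E
```

```text
t 4.45 pos [ 0.5104 -0.1499  0.0038] closeang 12.81 zax [-0.  0. -1.] F [ 0.6  0.8 -1.2] w 0.0002 g 0.0
```

View pics/m1.png

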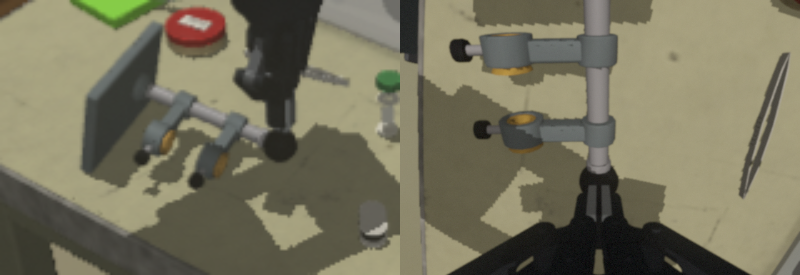

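The combined view is ambiguous: the fingertips sit at about (600,190) right at the ball, and the reported width is 0. I need a closer crop.

```bash
python3 - <<'E'
from h import *
o=st();a=snap('scene');b=snap('wrist');c=snap('top')
for s,P in((a,o['position']),(b,o['position'])): print(proj(s,P))
u,v=map(int,proj(a,o['position']));u2,v2=map(int,proj(b,o['position']))
cr=lambda s,u,v,h:cv2.resize(s['img'][max(v-h,0):v+h,u-h:u+h,::-1],(400,400))
cv2.imwrite('pics/m2.png',np.hstack([cr(a,u,v,40),cr(b,u2,min(v2,320),100)]))
print(np.linalg.inv(b['extrinsics'])[:3,3])
E
```

```text
t 4.55 pos [ 0.5104 -0.1499  0.0039] closeang 12.81 zax [-0.  0. -1.] F [-0.3  0.3 -0.1] w 0.0 g 0.0
[262.54795139 240.38594284]
[278.66936186 248.94351733]
[ 0.49200884 -0.06997921  0.17882388]
```

View pics/m2.png

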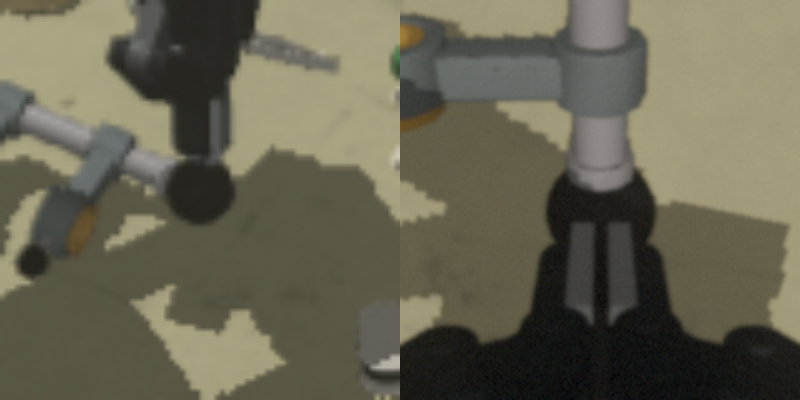

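```bash
python3 - <<'E'
from h import *
a=snap('scene');b=snap('wrist');c=snap('top')
print('tip',tri(ray(a,262,231),ray(b,278.7,259)))
print('ball',tri(ray(a,262,238),ray(b,278.7,252)), proj(b,[.5104,-.15,.015]))
im=c['img'][195:222,250:285].astype(int).sum(2);print(proj(c,[.5104,-.15,.015]))
f=b['img'].shape[0]/2/np.tan(np.radians(b['vertical_fov'])/2)
print('ball diam px expected',f*.03/np.linalg.norm(np.linalg.inv(b['extrinsics'])[:3,3]-[.5104,-.15,.015]))
E
```

```text
tip (array([ 0.5109859 , -0.14637211,  0.02695993]), np.float64(0.0043318773636051135))
ball (array([ 0.510188  , -0.14880554,  0.01030297]), np.float64(2.000011590080349e-06)) [278.60275314 257.78742776]
[268.1581927  207.82173645]
ball diam px expected 54.697528270667384
```

```bash
python3 - <<'E'
from h import *
a=snap('scene');b=snap('wrist')
g=lambda x:(255*(np.clip(x/110.,0,1))**.5).astype(np.uint8)
cr=lambda s,u,v,h:cv2.resize(g(s['img'][v-h:v+h,u-h:u+h,::-1]),(400,400),interpolation=2)
cv2.imwrite('pics/m3.png',np.hstack([cr(a,262,232,24),cr(b,279,250,50)]))
E
```

```text
(no output)
```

View pics/m3.png

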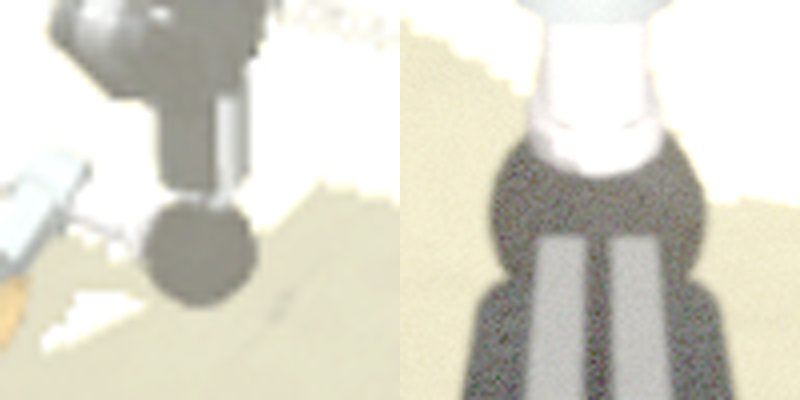

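The brightened crop is clear: the ball is intact on the bench, and the shut fingertips sit just on top of it at z of about 27 mm. The tips are therefore about 20 mm above the reported TCP. I'll open, lower in small steps while watching the force, and re-grip.

Call:
{"api": "carry_out", "payload": {"moves": [[[0,0,0,0],[0,0,0,0],[0,0,0,0],[0,0,0,0],[0,0,0,0],[0,0,0,0],[0,0,-0.01,0],[0,0,-0.01,0],[0,0,0,0]]], "hand": -0.3}}

```text
time: 5.85
position: [0.5096, -0.1495, -0.0072]
ee_rot: [-1.959, -2.454, 0.001]
force: [-0.3, -0.9, -0.5]
width: 0.0553
grip_force: 0.0
```

```bash
python3 - <<'E'
from h import *
o=st(); print(o['q'])
a=snap('scene');b=snap('wrist')
g=lambda x:(255*(np.clip(x/110.,0,1))**.5).astype(np.uint8)
cr=lambda s,u,v,h:cv2.resize(g(s['img'][v-h:v+h,u-h:u+h,::-1]),(400,400),interpolation=2)
cv2.imwrite('pics/m4.png',np.hstack([cr(a,262,222,35),cr(b,279,250,100)]))
E
```

```text
t 5.85 pos [ 0.5096 -0.1495 -0.0072] closeang 12.8 zax [-0.002  0.001 -1.   ] F [-0.3 -0.9 -0.5] w 0.0553 g 0.0
[-5.09058154e-01  3.70971340e-01  1.84494053e+00 -3.18135963e-05
  9.27571655e-01 -7.32515816e-01]
```

View pics/m4.png

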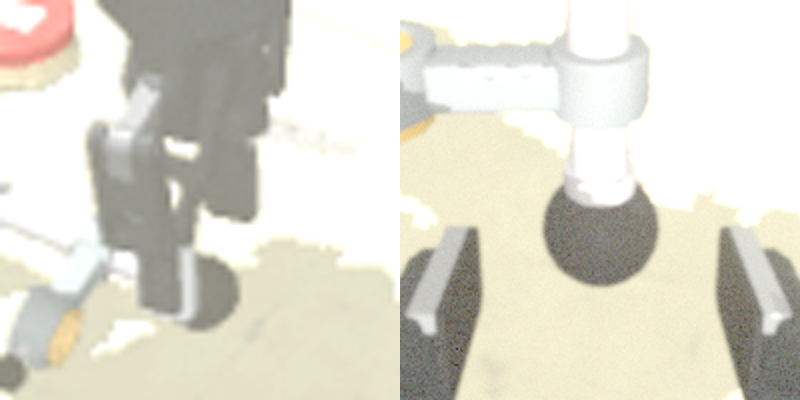

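The fingers now straddle the ball with no bench contact at TCP z -7 mm. The near fingertip is at about scene pixel (256,241).

```bash
python3 - <<'E'
from h import *
a=snap('scene');b=snap('wrist');o=bot.observe()
d=np.array([.975,.2215,0])
for z in(-.005,0,.005,.01,.015,.02): print(z,[np.round(proj(a,np.r_[o['position'][:2],z]-d*k),1) for k in(.028,.036)])
# tip corners in wrist: pad inner edge (239+..)
print(tri(ray(a,256,241.3),ray(b,179+70/2,150+228/2)))
print(tri(ray(a,256,241.3),ray(b,179+40/2,150+320/2)))
E
```

```text
-0.005 [array([257.7, 251.3]), array([256.2, 253.7])]
0 [array([257.6, 249.6]), array([256.2, 251.9])]
0.005 [array([257.6, 247.8]), array([256.1, 250.2])]
0.01 [array([257.5, 246.1]), array([256. , 248.4])]
0.015 [array([257.4, 244.3]), array([255.9, 246.6])]
0.02 [array([257.4, 242.5]), array([255.9, 244.8])]
(array([ 0.4798122 , -0.15285008,  0.02310791]), np.float64(0.004075667788028406))
(array([ 0.4734087 , -0.16519198,  0.03711481]), np.float64(0.008803674963326118))
```

Call:
{"api": "carry_out", "payload": {"moves": [[[0,0,-0.008,0],[0,0,-0.008,0],[0,0,-0.008,0],[0,0,-0.004,0],[0,0,0,0]]]}}

```text
time: 6.55
position: [0.51, -0.1497, -0.0207]
ee_rot: [-1.959, -2.455, 0.0]
force: [0.8, 0.0, 0.2]
width: 0.0554
grip_force: 0.0
```

Call:
{"api": "carry_out", "payload": {"moves": [[[0,0,0,0],[0,0,0,0],[0,0,0,0],[0,0,0,0],[0,0,0,0],[0,0,0,0],[0,0,0,0]]], "hand": 1, "force": 25}}

```text
time: 7.25
position: [0.5107, -0.15, -0.0199]
ee_rot: [1.96, 2.455, 0.0]
force: [0.5, 1.7, 3.1]
width: 0.0281
grip_force: 24.6
```

The width of 28 mm is less than the 30 mm ball and the force is pushing upward, so the tips are gripping above the equator. I'll open, go down 9 mm more and re-grip.

Call:
{"api": "carry_out", "payload": {"moves": [[[0,0,0,0],[0,0,0,0],[0,0,0,0],[0,0,-0.006,0],[0,0,-0.006,0],[0,0,-0.006,0],[0,0,0,0]]], "hand": -0.3}}

```text
time: 7.95
position: [0.5099, -0.1497, -0.0298]
ee_rot: [-1.959, -2.454, 0.0]
force: [0.5, -0.6, -0.3]
width: 0.0557
grip_force: 0.0
```

Call:
{"api": "carry_out", "payload": {"moves": [[[0,0,0,0],[0,0,0,0],[0,0,0,0],[0,0,0,0],[0,0,0,0],[0,0,0,0],[0,0,0,0]]], "hand": 1, "force": 25}}

```text
time: 8.65
position: [0.5106, -0.15, -0.029]
ee_rot: [1.96, 2.455, 0.0]
force: [0.3, 0.4, 1.8]
width: 0.028
grip_force: 24.6
```

The width is 28 mm again, so this is flat pad contact at the equator. Next I work out the arc about the base edge.

```bash
python3 - <<'E'
import numpy as np
ph=np.radians(np.linspace(5,106.7,25)); p=np.c_[.1566*np.cos(ph)*.215,-.1566*np.cos(ph)*.977,.1566*np.sin(ph)]/.5
p[:,2]+=np.linspace(0,.006,25)
d=np.diff(np.round(p,3),axis=0); print([ [round(v,3) for v in r]+[0] for r in d[:12].tolist()]);print([ [round(v,3) for v in r]+[0] for r in d[12:].tolist()])
E
```

```text
[[-0.001, 0.003, 0.024, 0], [-0.001, 0.004, 0.022, 0], [-0.001, 0.007, 0.023, 0], [-0.002, 0.007, 0.022, 0], [-0.002, 0.009, 0.021, 0], [-0.002, 0.011, 0.021, 0], [-0.003, 0.012, 0.02, 0], [-0.003, 0.014, 0.019, 0], [-0.003, 0.015, 0.017, 0], [-0.003, 0.016, 0.017, 0], [-0.004, 0.017, 0.015, 0], [-0.004, 0.018, 0.014, 0]]
[[-0.004, 0.019, 0.013, 0], [-0.005, 0.02, 0.011, 0], [-0.004, 0.021, 0.009, 0], [-0.005, 0.022, 0.008, 0], [-0.005, 0.021, 0.006, 0], [-0.005, 0.023, 0.005, 0], [-0.005, 0.022, 0.003, 0], [-0.005, 0.023, 0.001, 0], [-0.005, 0.022, 0.0, 0], [-0.005, 0.023, -0.003, 0], [-0.005, 0.022, -0.003, 0], [-0.004, 0.022, -0.006, 0]]
```

Call:
{"api": "carry_out", "payload": {"moves": [[[-0.001,0.003,0.024,0],[-0.001,0.004,0.022,0],[-0.001,0.007,0.023,0],[-0.002,0.007,0.022,0],[-0.002,0.009,0.021,0],[-0.002,0.011,0.021,0],[-0.003,0.012,0.02,0],[-0.003,0.014,0.019,0],[-0.003,0.015,0.017,0],[-0.003,0.016,0.017,0],[-0.004,0.017,0.015,0],[-0.004,0.018,0.014,0]]]}}

```text
time: 9.85
position: [0.4957, -0.0827, 0.0889]
ee_rot: [-1.96, -2.455, -0.0]
force: [-1.1, 0.5, -3.0]
width: 0.0281
grip_force: 24.9
```

```bash
python3 - <<'E'
from h import *
o=st(); a=snap('scene');b=snap('top')
cv2.imwrite('pics/m5.png',np.hstack([cv2.resize(a['img'][120:270,140:300,::-1],(400,375)),cv2.resize(b['img'][150:262,190:310,::-1],(400,375))]))
E
```

```text
t 9.85 pos [ 0.4957 -0.0827  0.0889] closeang 12.81 zax [-0.  0. -1.] F [-1.1  0.5 -3. ] w 0.0281 g 24.9
```

View pics/m5.png

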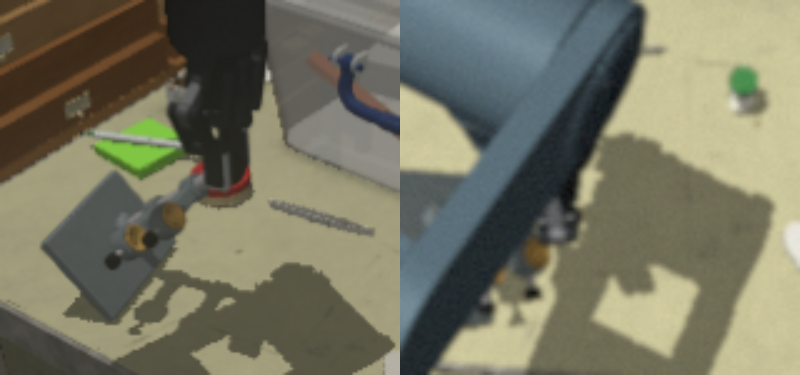

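The picture shows the stand half raised and still gripped, with its plate edge on the bench at the crop's lower left. I'll continue the arc.

Call:
{"api": "carry_out", "payload": {"moves": [[[-0.004,0.019,0.013,0],[-0.005,0.02,0.011,0],[-0.004,0.021,0.009,0],[-0.005,0.022,0.008,0],[-0.005,0.021,0.006,0],[-0.005,0.023,0.005,0],[-0.005,0.022,0.003,0],[-0.005,0.023,0.003,0],[-0.005,0.022,0.003,0],[-0.005,0.023,0.003,0],[-0.005,0.022,0.003,0],[0,0,0,0]]]}}

```text
time: 11.15
position: [0.469, 0.0371, 0.1219]
ee_rot: [-1.958, -2.456, -0.001]
force: [-0.1, 0.4, -5.2]
width: 0.0283
grip_force: 25.0
```

Call:
{"api": "carry_out", "payload": {"moves": [[[0,0,0,0],[0,0,0,0],[0,0,0,0],[0,0,0,0],[0,0,0,0],[0,0,0,0]]]}}

```text
time: 11.75
position: [0.4694, 0.0354, 0.1218]
ee_rot: [-1.96, -2.455, 0.0]
force: [-0.6, 0.1, -4.6]
width: 0.028
grip_force: 25.1
```

```bash
python3 - <<'E'
from h import *
o=st(); a=snap('scene','s5.png');b=snap('wrist','w5.png')
for s in(a,b): print(proj(s,o['position']+[0,0,.044]))
# plate/boss colours: brass pixels
for n,s in(('a',a),('b',b)):
    im=s['img'].astype(int); m=((im[...,0]-im[...,2]>70)&(im[...,0]-im[...,1]>25)&(im[...,0]>110)).astype(np.uint8)
    _,_,stt,c=cv2.connectedComponentsWithStats(m)
    for q,cc in zip(stt[1:],c[1:]):
        if q[4]>8: print(n,q,cc.round(1))
E
```

```text
t 11.75 pos [0.4694 0.0354 0.1218] closeang 12.79 zax [-0.  0. -1.] F [-0.6  0.1 -4.6] w 0.028 g 25.1
[178.11893569 160.47520255]
[278.63903396 290.46358847]
a [305  59  17   6  39] [313.   61.4]
a [185  63  10   6  37] [188.5  65. ]
a [233  62  13   6  15] [238.9  64.6]
a [201  68  31  12  53] [216.1  73.9]
a [107  77  39  22 316] [125.9  87.8]
a [200  89  24   9  27] [211.2  93.8]
a [209 104  18  10  18] [217.5 108.5]
a [489 113   8  10  35] [492.7 119.4]
a [142 122  11   6  11] [147.  124.3]
a [216 183  24  13 199] [227.4 189.2]
a [168 205   5   4  12] [170.1 206.2]
a [315 258  30  45 379] [327.5 285.7]
a [337 259  19  34 357] [344.6 277.1]
a [353 263   7   9  41] [355.9 266.9]
b [ 398  204   67   64 2588] [430.7 235.3]
b [208 207  19   8  70] [217.1 209.6]
b [181 263  20   9  46] [190.4 268.1]
```

```bash
python3 - <<'E'
from h import *
o=st(); b=snap('wrist');a=snap('scene')
d=np.array([np.cos(np.radians(12.8)),np.sin(np.radians(12.8)),0]); y=np.array([-d[1],d[0],0])
K=o['position']+[0,0,.044]
for t in(-.3,-.15,0,.15,.3):
    zz=np.array([0,0,1])*np.cos(t)+y*np.sin(t)
    print(t,[proj(b,K-d*.05-zz*h).round(1) for h in(.032,.082)],[proj(a,K-d*.05-zz*h).round(1) for h in(.032,.082)])
E
```

```text
t 11.85 pos [0.4695 0.0353 0.1219] closeang 12.8 zax [ 0. -0. -1.] F [ 0.4 -0.8 -4.7] w 0.028 g 25.1
-0.3 [array([184.3, 243.4]), array([201.8, 192.4])] [array([163.5, 183.7]), array([161.1, 201.2])]
-0.15 [array([185.6, 250.6]), array([203.9, 208.6])] [array([165.5, 184.6]), array([166. , 203.4])]
0 [array([186.5, 258.3]), array([205.5, 225.2])] [array([167.5, 185.2]), array([171. , 204.9])]
0.15 [array([187.2, 266.5]), array([206.4, 242.1])] [array([169.4, 185.5]), array([175.8, 205.7])]
0.3 [array([187.4, 275. ]), array([206.8, 259.5])] [array([171.3, 185.5]), array([180.5, 205.8])]
```

```bash
python3 - <<'E'
from h import *
b=snap('wrist');a=snap('scene')
cv2.imwrite('pics/m6.png',np.hstack([cv2.resize(a['img'][120:270,110:270,::-1],(400,375)),cv2.resize(b['img'][:,100:,::-1],(410,375))[:,:400]]))
E
```

```text
(no output)
```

View pics/m6.png

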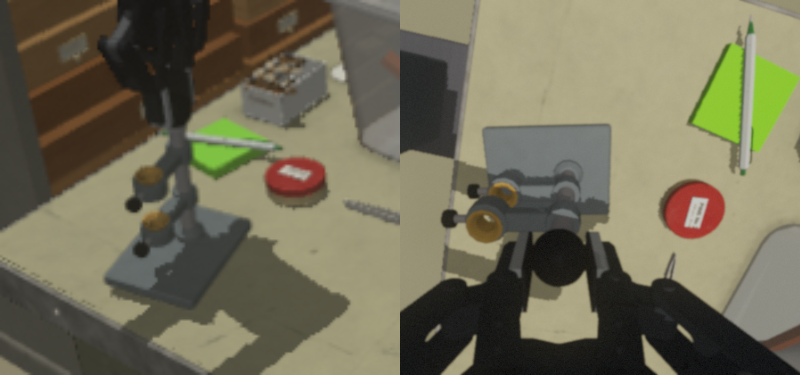

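The last picture shows the stand hanging upright over the bench: plate level, upper mouth at wrist pixel (198,249), lower at (218,215). Their separation matches the zero-tilt prediction. Now I lower it gently.

Call:
{"api": "carry_out", "payload": {"moves": [[[0,0,-0.006,0],[0,0,-0.006,0],[0,0,-0.006,0],[0,0,-0.004,0],[0,0,-0.003,0],[0,0,-0.002,0],[0,0,0,0]]]}}

```text
time: 12.75
position: [0.4767, 0.0359, 0.1137]
ee_rot: [1.953, 2.446, 0.016]
force: [7.0, 6.8, 16.4]
width: 0.0279
grip_force: 26.9
```

Call:
{"api": "carry_out", "payload": {"moves": [[[0,0,-0.002,0],[0,0,-0.002,0],[0,0,0,0],[0,0,0,0]]]}}

```text
time: 13.15
position: [0.4782, 0.036, 0.1128]
ee_rot: [1.951, 2.444, 0.019]
force: [8.7, 8.2, 20.4]
width: 0.028
grip_force: 27.3
```

Call:
{"api": "carry_out", "payload": {"moves": [[[0,0,0.004,0],[0,0,0.004,0],[0,0,0,0],[0,0,0,0]]]}}

```text
time: 13.55
position: [0.4726, 0.0358, 0.1126]
ee_rot: [1.957, 2.451, 0.007]
force: [6.1, 4.4, 7.7]
width: 0.0276
grip_force: 26.3
```

```bash
python3 - <<'E'
from h import *
o=st(); b=snap('wrist','w7.png');a=snap('scene','s7.png')
# plate mask in wrist: grey-blue
im=cv2.medianBlur(b['img'],3).astype(int); r,g,B=im[...,0],im[...,1],im[...,2]
print(b['img'][160,230],b['img'][160,300],b['img'][125,260])
m=((B-r>-4)&(r+g+B>200)&(r+g+B<420)).astype(np.uint8); m[:, :180]=0;m[:,360:]=0
n,l,s_,c=cv2.connectedComponentsWithStats(m); i=1+s_[1:,4].argmax(); print(s_[i])
cs,_=cv2.findContours((l==i).astype(np.uint8),0,2); h=cv2.convexHull(max(cs,key=cv2.contourArea)); print(cv2.approxPolyDP(h,6,True)[:,0].tolist())
E
```

```text
t 13.55 pos [0.4726 0.0358 0.1126] closeang 12.8 zax [ 0.007  0.    -1.   ] F [6.1 4.4 7.7] w 0.0276 g 26.3
[119 123 122] [121 126 123] [173 168 132]
[  184   142   144   100 10866]
[[326, 145], [320, 240], [228, 231], [190, 210], [184, 145]]
```

```bash
python3 - <<'E'
from h import *
from scipy.optimize import least_squares
from scipy.spatial.transform import Rotation as R
o=st(); b=snap('wrist')
P=np.array([[-60,45,12],[60,45,12]])/1e3; obs=np.array([[184,143.],[326,143.]])
K=o['position']
def pose(p): return R.from_euler('zyx',[p[0],p[1],p[2]]).as_matrix()
for off in(.036,.044):
  for s in(-.15,-.1,-.05,0,.05):
    M=pose([np.radians(12.8),s,0]); o0=K+[0,0,off]-M@[.02,0,.15]
    print(off,s,[proj(b,o0+M@q).round(0).tolist() for q in P],'mouth',proj(b,o0+M@[-.03,0,.118]).round(0),proj(b,o0+M@[-.03,0,.068]).round(0))
im=b['img'].astype(int); m=((im[...,0]-im[...,2]>60)&(im[...,0]>90)).astype(np.uint8); m[:150]=0;m[300:]=0;m[:,:160]=0;m[:,260:]=0
_,_,q,c=cv2.connectedComponentsWithStats(m); print([(x.tolist(),y.round(0)) for x,y in zip(q[1:],c[1:]) if x[4]>10])
E
```

```text
t 13.65 pos [0.4726 0.0358 0.1126] closeang 12.8 zax [ 0.007  0.    -1.   ] F [5.  4.9 7.3] w 0.0281 g 26.3
0.036 -0.15 [[209.0, 150.0], [351.0, 153.0]] mouth [202. 249.] [226. 222.]
0.036 -0.1 [[200.0, 149.0], [343.0, 150.0]] mouth [198. 250.] [220. 221.]
0.036 -0.05 [[190.0, 147.0], [335.0, 148.0]] mouth [194. 251.] [214. 221.]
0.036 0 [[181.0, 146.0], [326.0, 146.0]] mouth [190. 252.] [207. 221.]
0.036 0.05 [[171.0, 145.0], [318.0, 144.0]] mouth [186. 254.] [201. 221.]
0.044 -0.15 [[207.0, 151.0], [353.0, 154.0]] mouth [199. 255.] [225. 226.]
0.044 -0.1 [[198.0, 150.0], [345.0, 152.0]] mouth [195. 256.] [218. 225.]
0.044 -0.05 [[188.0, 149.0], [336.0, 149.0]] mouth [191. 257.] [212. 225.]
0.044 0 [[178.0, 148.0], [328.0, 147.0]] mouth [187. 259.] [205. 225.]
0.044 0.05 [[168.0, 147.0], [319.0, 145.0]] mouth [183. 260.] [198. 225.]
[([193, 205, 31, 26, 209], array([211., 214.])), ([169, 236, 41, 37, 645], array([189., 257.]))]
```

The plate corners and mouths now match a stand flat on its base, with the ball 36 mm above the TCP. I'll ease off slightly and release.

Call:
{"api": "carry_out", "payload": {"moves": [[[0,0,0.002,0],[0,0,0,0]]]}}

```text
time: 13.9
position: [0.4719, 0.0357, 0.1129]
ee_rot: [1.957, 2.452, 0.005]
force: [5.4, 3.5, 5.3]
width: 0.0283
grip_force: 26.2
```

Call:
{"api": "carry_out", "payload": {"moves": [[[0,0,0,0],[0,0,0,0],[0,0,0,0],[0,0,0,0],[0,0,0,0],[0,0,0,0]]], "hand": -0.5}}

```text
time: 14.5
position: [0.4692, 0.0355, 0.1112]
ee_rot: [-1.96, -2.455, 0.0]
force: [0.7, 0.6, 0.0]
width: 0.064
grip_force: 0.0
```

```bash
python3 - <<'E'
from h import *
from scipy.optimize import least_squares
o=st(); b=snap('wrist'); print(b['img'][230:300:10,270].tolist())
im=b['img'].astype(int); m=((im[...,0]-im[...,2]>60)&(im[...,0]>90)).astype(np.uint8); m[:150]=0;m[300:]=0;m[:,:150]=0;m[:,260:]=0
_,_,q,c=cv2.connectedComponentsWithStats(m); print([(x.tolist(),y.round(0)) for x,y in zip(q[1:],c[1:]) if x[4]>10])
E
```

```text
t 14.5 pos [0.4692 0.0355 0.1112] closeang 12.81 zax [-0. -0. -1.] F [0.7 0.6 0. ] w 0.064 g 0.0
[[61, 59, 62], [63, 66, 62], [64, 67, 66], [11, 14, 7], [27, 25, 23], [26, 20, 21], [35, 31, 29]]
[([201, 202, 30, 25, 197], array([219., 210.])), ([179, 230, 41, 35, 605], array([198., 251.]))]
```

Call:
{"api": "carry_out", "payload": {"moves": [[[0,0,0.04,0],[0,0,0.06,0],[0,0,0.06,0],[0,0,0.05,0],[0,0,0.04,0],[-0.02,0,0.02,0],[-0.04,0,0,0],[-0.04,0,0,0],[0,0,0,0],[0,0,0,0]]]}}

```text
time: 15.55
position: [0.4198, 0.0355, 0.2467]
ee_rot: [1.959, 2.454, 0.001]
force: [0.5, 0.1, -0.0]
width: 0.0638
grip_force: 0.0
```

```bash
cat >> h.py <<'E'
def brass(s,n=3):
    im=s['img'].astype(int); m=((im[...,0]-im[...,2]>55)&(im[...,0]>80)).astype(np.uint8)
    _,l,q,c=cv2.connectedComponentsWithStats(m); out=[]
    for i in np.argsort(-q[1:,4])[:8]+1:
        cs,_=cv2.findContours((l==i).astype(np.uint8),0,1); h=max(cs,key=cv2.contourArea)
        if len(h)>5 and q[i,4]>60: out.append((q[i].tolist(),np.round(cv2.fitEllipse(cv2.convexHull(h)),1) if 0 else [np.round(v,1) for v in cv2.fitEllipse(cv2.convexHull(h))]))
    return out
E
python3 - <<'E'
from h import *
o=st(); b=snap('wrist','w8.png')
for r in brass(b): print(r)
d=np.array([.975,.2215,0]); K=np.array([.469,.0355,0])
for z in(.118,.068): print(proj(b,K-d*.05+[0,0,z]))
f=b['img'].shape[0]/2/np.tan(np.radians(b['vertical_fov'])/2);print(f)
E
```

```text
t 15.55 pos [0.4198 0.0355 0.2467] closeang 12.79 zax [ 0.001 -0.    -1.   ] F [ 0.5  0.1 -0. ] w 0.0638 g 0.0
([423, 75, 38, 77, 1726], [array([444.6, 122.5]), array([37.8, 94.4]), np.float64(10.2)])
([469, 84, 37, 75, 1535], [array([485.8, 103.5]), array([ 33.9, 107.1]), np.float64(9.1)])
([401, 182, 48, 48, 1426], [array([424.4, 205.6]), array([44.7, 50.4]), np.float64(51.9)])
([270, 187, 25, 24, 418], [array([282.5, 198.3]), array([23.9, 24.9]), np.float64(86.4)])
([274, 175, 18, 7, 61], [array([282.5, 179. ]), array([ 7.8, 17.4]), np.float64(92.2)])
[276.21430273 201.46906846]
[276.42298976 188.05381343]
334.1264378496341
```

Stand is up and released; its upper mouth is at wrist pixel (282.5,199). Next I move over the rod.

Call:
{"api": "carry_out", "payload": {"moves": [[[0.002,-0.04,0,0],[0.003,-0.08,0,0],[0.003,-0.08,0,0],[0.003,-0.08,0,0],[0.003,-0.08,0,0],[0.003,-0.08,0,0],[0.003,-0.08,0,0],[0.003,-0.08,0,0],[0.003,-0.08,0,0],[0,-0.08,0,0],[0,-0.037,0,0],[0,0,0,0]]]}}

```text
time: 16.8
position: [0.4322, -0.3653, 0.2454]
ee_rot: [-1.963, -2.452, -0.0]
force: [0.4, 0.2, -0.3]
width: 0.0639
grip_force: 0.0
```

```bash
python3 - <<'E'
from h import *
b8=None
o=st(); b=snap('wrist','w9.png');a=snap('scene');t=snap('top')
print('pred head top',proj(b,[.4326,-.3628,.164]))
u,v=map(int,proj(b,[.4326,-.3628,.164]))
im=b['img'].astype(int)
m=((abs(im[...,0]-im[...,2])<25)&(im.sum(2)>260)).astype(np.uint8); x0,y0=u-45,v-45; mm=m[y0:v+45,x0:u+45]
_,l,q,c=cv2.connectedComponentsWithStats(mm)
for qq,cc in zip(q[1:],c[1:]):
    if qq[4]>60: print(qq+[x0,y0,0,0,0],(cc+[x0,y0]).round(1))
for r in range(v-40,v+41,5): print(r,''.join('#' if mm[r-y0,k] else '.' for k in range(0,90,2)))
E
```

```text
t 16.8 pos [ 0.4322 -0.3653  0.2454] closeang 12.65 zax [-0.001  0.001 -1.   ] F [ 0.4  0.2 -0.3] w 0.0639 g 0.0
pred head top [279.71582235 203.1513613 ]
[271 191  22  20 311] [280.7 200.7]
163 .............................................
168 .............................................
173 .............................................
178 .............................................
183 .............................................
188 .............................................
193 .....................######..................
198 ...................##########................
203 ...................#########.................
208 ....................########.................
213 .............................................
218 .............................................
223 .#...........................................
228 .............................................
233 .............................................
238 .............................................
243 .............................................
```

```bash
python3 - <<'E'
from h import *
b=snap('wrist'); o=bot.observe()
H=onz(b,280.7,200.7,.164); print('head',H, 'rel',H-o['position'])
M=onz(b,282.5,198.7,.118); d=np.array([.4198,.0355,.2467])-o['position']; M=M+d
# height differs by d[2]; recast properly
E=b['extrinsics'];b['extrinsics']=np.array(E).copy(); b['extrinsics'][:3,3]=E[:3,3]-E[:3,:3]@d
print('mouth',onz(b,282.5,198.7,.118),'lowerish',onz(b,282.5,179,.068))
E
```

```text
head [ 0.433444   -0.35730101  0.164     ] rel [ 0.00065757  0.00429726 -0.0822371 ]
mouth [0.42513863 0.02850242 0.118     ] lowerish [0.42404382 0.03589234 0.068     ]
```

```bash
python3 - <<'E'
from h import *
o=st();b=snap('wrist');a=snap('scene');t=snap('top')
im=b['img'].astype(int); m=((abs(im[...,0]-im[...,2])<25)&(im.sum(2)>260)).astype(np.uint8); m[:180]=0;m[225:]=0;m[:,:260]=0;m[:,305:]=0
mo=cv2.moments(m,True); u,v=mo['m10']/mo['m00'],mo['m01']/mo['m00']; print(u,v,mo['m00'])
for z in(.16,.164,.168): print(z,onz(b,u,v,z),proj(b,[.433,-.361,z]))
for s,n,p in((a,'scene',(339,239)),(t,'top',(358,235.5))): print(n,onz(s,*p,.164))
print(tri(ray(b,u,v),ray(t,358,235.5)),tri(ray(b,u,v),ray(a,339,239)))
E
```

```text
t 17.0 pos [ 0.4328 -0.3616  0.2462] closeang 12.88 zax [-0.     0.001 -1.   ] F [ 0.1  0.  -0.6] w 0.0636 g 0.0
278.4915824915825 204.8148148148148 297.0
0.16 [ 0.43290879 -0.36220193  0.16      ] [278.92746322 203.47396825]
0.164 [ 0.43262378 -0.36097038  0.164     ] [278.93757879 204.94786709]
0.168 [ 0.43233876 -0.35973884  0.168     ] [278.94798163 206.4638619 ]
scene [ 0.42865123 -0.36434951  0.164     ]
top [ 0.43331084 -0.36231948  0.164     ]
(array([ 0.43350925, -0.36284881,  0.1590717 ]), np.float64(0.001257949590387853)) (array([ 0.43299899, -0.36233332,  0.15998734]), np.float64(0.00029891367454875674))
```

Call:
{"api": "carry_out", "payload": {"moves": [[[0,0,-0.04,0],[0,0,-0.06,0],[0,0,-0.06,0],[0,0,-0.05,0],[0,0,-0.04,0],[0,0,-0.022,0],[0,0,0,0],[0,0,0,0],[0,0,0,0]]]}}

```text
time: 18.05
position: [0.4332, -0.3637, 0.112]
ee_rot: [1.958, 2.454, -0.001]
force: [0.8, 1.1, -0.4]
width: 0.0641
grip_force: 0.0
```

Call:
{"api": "carry_out", "payload": {"moves": [[[0,0,0,0],[0,0,0,0],[0,0,0,0],[0,0,0,0],[0,0,0,0],[0,0,0,0],[0,0,0,0],[0,0,0,0],[0,0,0,0]]], "hand": 1, "force": 50}}

```text
time: 18.95
position: [0.4327, -0.3633, 0.1109]
ee_rot: [1.959, 2.455, -0.0]
force: [0.2, -0.3, 5.5]
width: 0.0161
grip_force: 49.0
```

Call:
{"api": "carry_out", "payload": {"moves": [[[0,0,0.01,0],[0,0,0.02,0],[0,0,0.02,0],[0,0,0.03,0],[0,0,0.04,0],[0,0,0.05,0],[0,0,0.05,0],[0,0,0.04,0],[0,0,0.02,0]]]}}

```text
time: 19.85
position: [0.433, -0.3637, 0.2539]
ee_rot: [1.957, 2.452, -0.002]
force: [0.9, -0.6, -0.7]
width: 0.0158
grip_force: 48.9
```

Call:
{"api": "carry_out", "payload": {"moves": [[[0,0.04,0,0.04],[0,0.06,0,0.045],[0,0.07,0,0.045],[0,0.07,0,0.045],[0,0.07,0,0.045],[0,0.07,0,0.045],[0,0.07,0,0.045],[0,0.07,0,0.045],[0,0.06,0,0.045],[0,0.04,0,0.045],[0,0.01,0,0.045],[0,0,0,0.01]]]}}

```text
time: 21.05
position: [0.432, -0.0467, 0.2505]
ee_rot: [0.36, -3.121, -0.0]
force: [-1.2, -0.9, -1.4]
width: 0.0161
grip_force: 48.9
```

Call:
{"api": "carry_out", "payload": {"moves": [[[0,0,0,0],[0,0,0,0],[0,0,0,0],[0,0,0,0],[0,0,0,0]]]}}

```text
time: 21.55
position: [0.4324, -0.0481, 0.2504]
ee_rot: [0.349, -3.122, -0.0]
force: [-0.0, 0.7, -1.6]
width: 0.0158
grip_force: 48.9
```

```bash
python3 - <<'E'
from h import *
o=st();b=snap('wrist','w10.png');a=snap('scene');t=snap('top')
for r in brass(b): print('w',r)
for P in([.425,.029,.118],[.425,.029,.068]): print([proj(s,P).round(1) for s in(b,a,t)])
T=o['position']-[0,0,.099]; print('tip pred',[proj(s,T).round(1) for s in(b,a,t)])
im=b['img'].astype(int); g=(abs(im[...,0]-im[...,2])<25)&(im.sum(2)>200)
for r in range(150,420,15): print(r,''.join('#' if g[r,k] else '.' for k in range(200,360,2)))
E
```

```text
t 21.55 pos [ 0.4324 -0.0481  0.2504] closeang 102.77 zax [-0.  0. -1.] F [-0.   0.7 -1.6] w 0.0158 g 48.9
w ([0, 93, 46, 96, 3511], [array([ 17.1, 143.3]), array([ 61.6, 114.6]), np.float64(169.3)])
w ([352, 293, 59, 26, 764], [array([380.5, 306.7]), array([32.3, 58.8]), np.float64(83.3)])
w ([444, 283, 37, 68, 575], [array([462.1, 316.2]), array([ 9.7, 91.1]), np.float64(25.9)])
w ([498, 332, 35, 56, 498], [array([515.1, 359.5]), array([11.9, 69.9]), np.float64(29.5)])
w ([344, 187, 25, 24, 341], [array([356.3, 198.8]), array([23. , 24.8]), np.float64(62.9)])
w ([463, 300, 33, 62, 282], [array([479.1, 329.7]), array([ 6.1, 73. ]), np.float64(27.0)])
w ([526, 358, 31, 46, 260], [array([541.3, 380. ]), array([ 6.4, 60.3]), np.float64(32.1)])
w ([287, 309, 10, 12, 84], [array([293. , 314.2]), array([10.5, 12.8]), np.float64(121.0)])
[array([357.1, 198.9]), array([168.5, 190. ]), array([188.2, 228.6])]
[array([347., 186.]), array([171.9, 209.2]), array([192.6, 231.6])]
tip pred [array([277., 199.]), array([196.3, 186. ]), array([219.1, 225.8])]
150 ...........#.........................
[... 788 characters left out ...]
....................
300 .....................#####....###################....####.......................
315 .........................................................................##.....
330 .................................................#..............................
345 .............................####...............................................
360 ..........................##################....................................
375 .........................#####################.......#..........................
390 ................................................................................
405 ................................................................................
```

```bash
python3 - <<'E'
from h import *
o=st();b=snap('wrist');a=snap('scene');t=snap('top')
r=brass(b);q=[e for e in r if abs(e[0][0]-344)<12 and abs(e[0][1]-187)<12][0]; print('mouth',onz(b,*q[1][0],.118))
im=b['img']
for z in(0,.01,.02,.04,.06,.08,.1): print('axis z+',z,proj(b,o['position']+[0,0,-.099+z]).round(1))
for v in range(190,285,8): print(v,im[v,258:302:2].sum(1))
print('scene')
for z in(0,.03,.06): print(proj(a,o['position']+[0,0,-.099+z]).round(1))
for v in range(150,196,4): print(v,a['img'][v,184:212].astype(int).sum(1))
E
```

```text
t 21.7 pos [ 0.4324 -0.048   0.2504] closeang 102.79 zax [-0.  0. -1.] F [-0.5 -0.  -1.3] w 0.0161 g 48.9
mouth [0.42509122 0.0282095  0.118     ]
axis z+ 0 [277.  198.9]
axis z+ 0.01 [276.9 202.4]
axis z+ 0.02 [276.9 206.1]
axis z+ 0.04 [276.8 214.3]
axis z+ 0.06 [276.6 223.9]
axis z+ 0.08 [276.5 235.2]
axis z+ 0.1 [276.3 248.7]
190 [437 432 440 436 434 434 435 440 434 439 435 438 431 433 433 434 440 432
 433 426 429 376]
198 [428 434 438 429 431 430 435 396 252 198 197 193 199 294 419 435 440 437
 437 433 425 350]
206 [431 430 431 437 436 439 426 368 213 196 200 198 194 258 413 437 438 429
 428 429 411 309]
214 [429 437 438 436 433 432 424 323 197 189 201 203 189 213 368 431 433 435
 440 435 422 308]
222 [428 425 421 431 434 435 414 274 194 192 202 196 192 199 356 437 437 436
 445 445 423 320]
230 [437 438 437 438 440 441 386 231 193 203 194 198 191 200 314 431 435 428
 432 433 414 291]
238 [433 423 434 442 437 435 359 198 190 191 190 188 186 187 274 417 432 433
 427 430 433 372]
246 [431 431 433 433 433 421 300 186 188 192 198 190 188 181 248 411 438 431
 431 434 430 429]
254 [436
[... 1147 characters left out ...]
500 505 529 523 514 438 266 249 240 218 264 388 451 439 411 402
 393 387 387 389 386 389 387 387 387 387]
178 [214 281 362 386 386 386 386 356 285 246 244 232 207 285 355 360 310 324
 316 260 283 303 324 350 367 371 387 419]
182 [183 179 164 248 361 386 386 386 339 253 250 242 221 254 346 388 386 386
 388 387 353 300 252 217 207 208 211 209]
186 [183 175 164 169 198 214 222 242 262 263 246 246 233 217 257 264 223 208
 208 208 222 224 340 388 392 421 434 433]
190 [229 214 251 370 440 440 440 432 410 369 305 235 212 214 225 332 393 419
 439 439 439 436 435 433 433 432 436 436]
194 [236 224 209 319 433 436 436 436 435 435 436 435 433 433 435 433 434 436
 436 435 437 436 438 440 443 440 440 437]
```

```bash
python3 - <<'E'
from h import *
o=st();b=snap('wrist');a=snap('scene')
B=b['img'].astype(int).sum(2);A=a['img'].astype(int).sum(2)
print('wrist col',[(v,B[v,276:283].mean().round()) for v in range(184,202)])
def edges(row,x0,x1,th):
    x=np.arange(x0,x1+1);d=row[x0:x1+1]<th; i=np.where(d)[0]
    l,r=x[i[0]],x[i[-1]]
    L=l-(th-row[l])/(row[l-1]-row[l]);R=r+(th-row[r])/(row[r+1]-row[r]); return L,R,(L+R)/2
for v in range(196,250,6): print(v,np.round(edges(B[v],262,296,316),2))
print('scene');
for v in range(184,196): print(v,A[v,190:204])
E
```

```text
t 21.85 pos [ 0.4324 -0.048   0.2504] closeang 102.8 zax [-0.  0. -1.] F [-0.   0.1 -0.9] w 0.0163 g 48.9
wrist col [(184, np.float64(430.0)), (185, np.float64(431.0)), (186, np.float64(433.0)), (187, np.float64(432.0)), (188, np.float64(434.0)), (189, np.float64(435.0)), (190, np.float64(436.0)), (191, np.float64(435.0)), (192, np.float64(416.0)), (193, np.float64(365.0)), (194, np.float64(287.0)), (195, np.float64(226.0)), (196, np.float64(205.0)), (197, np.float64(198.0)), (198, np.float64(197.0)), (199, np.float64(197.0)), (200, np.float64(193.0)), (201, np.float64(196.0))]
196 [274.26 283.7  278.98]
202 [272.92 284.58 278.75]
208 [272.48 284.77 278.62]
214 [272.11 285.33 278.72]
220 [271.55 285.54 278.55]
226 [271.31 285.67 278.49]
232 [270.81 286.19 278.5 ]
238 [270.48 286.48 278.48]
244 [270.04 286.71 278.38]
scene
184 [380 386 350 278 250 244 227 253 343 388 356 328 277 220]
185 [291 328 324 272 248 247 230 234 293 331 283 237 221 210]
186 [223 239 263 265 247 246 232 217 258 264 220 208 208 208]
187 [217 213 223 233 235 247 232 217 225 219 207 208 235 231]
188 [341 238 214 214 218 218 213 211 209 211 208 217 236 345]
189 [424 377 295 219 214 214 212 208 208 214 225 336 395 422]
190 [443 434 407 368 305 234 213 213 223 334 392 421 437 439]
191 [438 435 439 431 414 327 227 328 390 416 436 436 438 438]
192 [434 433 431 434 438 413 389 416 433 433 432 435 439 436]
193 [432 433 434 435 437 434 433 432 433 433 435 435 436 437]
194 [438 436 434 434 436 435 433 433 435 435 435 437 436 436]
195 [437 436 436 438 435 434 433 434 436 437 436 436 436 436]
```

The mouth measures (0.4251, 0.0282), consistent with two earlier views. The rod hangs upright, and in the same camera its tip sits about 1.5 mm toward +y of the TCP. Move over the mouth.

Call:
{"api": "carry_out", "payload": {"moves": [[[-0.001,0.02,0,0],[-0.003,0.03,0,0],[-0.003,0.03,0,0],[-0.003,0.03,0,0],[-0.002,0.02,0,0],[-0.002,0.013,0,0],[0,0.006,0,0],[0,0,0,0],[0,0,0,0],[0,0,0,0],[0,0,0,0]]]}}

```text
time: 23.05
position: [0.4255, 0.0262, 0.2504]
ee_rot: [0.349, -3.122, 0.0]
force: [-0.0, -0.1, -0.6]
width: 0.0162
grip_force: 49.0
```

```bash
cat > al.py <<'E'
from h import *
o=st();b=snap('wrist','w11.png')
im=b['img'].astype(int);m=((im[...,0]-im[...,2]>55)&(im[...,0]>80)).astype(np.uint8)
m[:140]=0;m[260:]=0;m[:,:235]=0;m[:,325:]=0
_,l,q,c=cv2.connectedComponentsWithStats(m)
for x,y in zip(q[1:],c[1:]):
    if x[4]>20: print('brass',x,y.round(1), onz(b,x[0]+x[2]/2-.5,x[1]+x[3]/2-.5,.118))
for v in range(165,236,3): print(v,''.join('B' if m[v,k] else ('.' if im[v,k].sum()>300 else ('o' if im[v,k].sum()>165 else '#')) for k in range(245,315)))
B=im.sum(2)
E
python3 al.py
```

```text
t 23.05 pos [0.4255 0.0262 0.2504] closeang 102.77 zax [-0. -0. -1.] F [-0.  -0.1 -0.6] w 0.0162 g 49.0
brass [268 179  15  20  80] [272.2 189.4] [0.42549811 0.02412882 0.118     ]
brass [274 180  18  20 121] [284.7 189. ] [0.42488092 0.0312926  0.118     ]
165 ooooo..ooooooooooooooooooo###ooooooooooooooo..........................
168 o........ooooooooooooooo#ooooooooooooooo...ooo........................
171 ..........oooooooooooooooooooooooooooooooBB...o.......................
174 .............ooooooooooooooo###oooooooooooooo.........................
177 ...............oooooooo#oooooooooooooooooooooooo......................
180 o.............oooooooo#oooooooBBBBoooooBBoooooooo.....................
183 ..............ooooooooooooBoooooBBooBooBoBoBoooooo....................
186 ..............oooooooooooBBoooBBBBBBBBBBBBooBooooo....................
189 ..............ooooooooooBBooooooooo...oooooBBBooo.....................
192 .......ooooooooooooooooBBBBBBBBoooooooooBBBBBBB.......................
195 .....oooooooooooooooooooBBBBBBoooooooooBBBBBBB........................
198 ..ooooooooooo
[... 257 characters left out ...]
.........................
210 ........oooooooooooooooooooooooooooooooooooo..........................
213 ........................oooooooooooooooooooo..........................
216 ........................ooooooooooooooooooooo.........................
219 ........................ooooooooooooooooooo...........................
222 ........................ooooooooooooooooooo...........................
225 .........................ooooooooooooooooooo..........................
228 ........................ooooooooooooooooooooo.........................
231 .......................ooooooooooooooooooooooo........................
234 ........................oooooooooooooooooooo..........................
```

```bash
python3 - <<'E'
from h import *
o=st();b=snap('wrist');a=snap('scene');t=snap('top')
x=np.array([.975,.2215]);y=np.array([-.2215,.975])
for uv in((279.7,190.8),(279.7,189)): 
    d=onz(b,*uv,.118)[:2]-o['position'][:2]; print(uv,'mouth rel TCP x,y(mm)',d@x*1e3,d@y*1e3)
for uv in((278.9,198.5),): 
    d=onz(b,*uv,o['position'][2]-.099)[:2]-o['position'][:2]; print('tip rel',d@x*1e3,d@y*1e3)
im=b['img'].astype(int)
for v in range(172,204,2): print(v,[tuple(im[v,k]) for k in (266,268,270,272,288,290,292)])
E
```

```text
t 23.1 pos [0.4255 0.0262 0.2503] closeang 102.77 zax [-0. -0. -1.] F [ 1.2 -0.9 -0.7] w 0.0161 g 49.0
(279.7, 190.8) mouth rel TCP x,y(mm) 1.8198808712518746 2.46350944965707
(279.7, 189) mouth rel TCP x,y(mm) 0.051786302318247456 2.4621867034894303
tip rel -0.37643761623893207 1.6473935510284667
172 [(np.int64(64), np.int64(67), np.int64(65)), (np.int64(65), np.int64(67), np.int64(60)), (np.int64(85), np.int64(74), np.int64(53)), (np.int64(91), np.int64(73), np.int64(46)), (np.int64(143), np.int64(122), np.int64(80)), (np.int64(119), np.int64(115), np.int64(104)), (np.int64(107), np.int64(111), np.int64(108))]
174 [(np.int64(64), np.int64(67), np.int64(63)), (np.int64(68), np.int64(67), np.int64(62)), (np.int64(71), np.int64(64), np.int64(52)), (np.int64(63), np.int64(56), np.int64(49)), (np.int64(101), np.int64(87), np.int64(62)), (np.int64(111), np.int64(107), np.int64(96)), (np.int64(104), np.int64(109), np.int64(106))]
176 [(np.int64(61), np.int64(65), np.int64(62)), (np.int64(58), np.int64(60), np.int64(57)), (np.int64(52), np.int64(55), np.int64(49)), (np.int64(54), np.int64(
[... 3590 characters left out ...]
.int64(109)), (np.int64(114), np.int64(118), np.int64(116))]
200 [(np.int64(66), np.int64(68), np.int64(65)), (np.int64(67), np.int64(68), np.int64(65)), (np.int64(68), np.int64(69), np.int64(65)), (np.int64(80), np.int64(79), np.int64(71)), (np.int64(102), np.int64(102), np.int64(97)), (np.int64(111), np.int64(116), np.int64(113)), (np.int64(114), np.int64(120), np.int64(117))]
202 [(np.int64(67), np.int64(70), np.int64(64)), (np.int64(63), np.int64(65), np.int64(63)), (np.int64(60), np.int64(65), np.int64(60)), (np.int64(61), np.int64(60), np.int64(60)), (np.int64(86), np.int64(92), np.int64(89)), (np.int64(109), np.int64(114), np.int64(112)), (np.int64(113), np.int64(118), np.int64(117))]
```

The mouth's offset from the rod tip is about +1.0 mm in stand x and +0.8 mm in stand y. I'll correct that and feed slowly.

Call:
{"api": "carry_out", "payload": {"moves": [[[0.002,0.002,0,0],[0,0,-0.015,0],[0,0,-0.015,0],[0,0,-0.015,0],[0,0,-0.015,0],[0,0,-0.01,0],[0,0,-0.006,0],[0,0,0,0],[0,0,0,0]]]}}

```text
time: 24.15
position: [0.4266, 0.0275, 0.2126]
ee_rot: [-0.35, 3.122, -0.0]
force: [0.2, 0.3, -0.8]
width: 0.0161
grip_force: 49.0
```

Call:
{"api": "carry_out", "payload": {"moves": [[[0,0,-0.005,0],[0,0,-0.005,0],[0,0,-0.005,0],[0,0,0,0],[0,0,0,0]]]}}

```text
time: 24.65
position: [0.4264, 0.0276, 0.2048]
ee_rot: [0.35, -3.122, -0.0]
force: [0.2, 0.2, -1.3]
width: 0.0162
grip_force: 49.0
```

Call:
{"api": "carry_out", "payload": {"moves": [[[0,0,-0.006,0],[0,0,-0.006,0],[0,0,-0.006,0],[0,0,-0.006,0],[0,0,0,0],[0,0,0,0]]]}}

```text
time: 25.25
position: [0.4264, 0.0275, 0.1928]
ee_rot: [0.35, -3.122, -0.0]
force: [-0.2, 0.4, -1.1]
width: 0.0162
grip_force: 49.0
```

Call:
{"api": "carry_out", "payload": {"moves": [[[0,0,-0.006,0],[0,0,-0.006,0],[0,0,-0.006,0],[0,0,-0.006,0],[0,0,0,0],[0,0,0,0]]]}}

```text
time: 25.85
position: [0.4264, 0.0275, 0.1808]
ee_rot: [0.35, -3.122, -0.0]
force: [-0.0, -0.2, -0.6]
width: 0.0162
grip_force: 49.0
```

Call:
{"api": "carry_out", "payload": {"moves": [[[0,0,-0.006,0],[0,0,-0.006,0],[0,0,-0.006,0],[0,0,-0.006,0],[0,0,-0.006,0],[0,0,-0.004,0],[0,0,0,0],[0,0,0,0]]]}}

```text
time: 26.65
position: [0.4265, 0.0275, 0.1639]
ee_rot: [-0.35, 3.122, -0.0]
force: [-0.1, -0.0, -1.4]
width: 0.0161
grip_force: 49.0
```

```bash
python3 - <<'E'
from h import *
o=st();a=snap('scene');A=a['img'].astype(int).sum(2)
for z in(.165,.14,.118,.09,.068,.048,.03): print(z,proj(a,[*o['position'][:2],z]).round(1))
for v in range(166,236,3): print(v,A[v,155:186])
E
```

```text
t 26.65 pos [0.4265 0.0275 0.1639] closeang 102.81 zax [ 0. -0. -1.] F [-0.1 -0.  -1.4] w 0.0161 g 49.0
0.165 [166.1 170.6]
0.14 [167.9 181. ]
0.118 [169.5 189.8]
0.09 [171.4 200.8]
0.068 [172.8 209.1]
0.048 [174.2 216.5]
0.03 [175.3 222.9]
166 [132 131 130 131 130 131 133 150 220 236 225 208 203 263 254 166 214 254
  80  91  94  94  99 102 101  97  92  91  90  88  81]
169 [134 135 135 136 133 133 134 135 212 234 231 219 191 144 144 153 185 206
 171  86  82  90  87  87  88  90  89  88  85  88  97]
172 [134 135 138 138 139 139 137 138 133 224 239 228 206 149 172 177 175 147
 243 279 194 108  86  84  84  88  84  86  91 169 322]
175 [138 138 139 139 162 169 171 177 174 231 238 234 220 192 323 351 410 414
 436 434 433 424 368 253 241 240 238 230 211 227 329]
178 [168 174 176 178 179 179 180 177 175 194 235 243 229 208 296 438 437 433
 434 435 423 332 299 274 227 236 236 228 216 212 279]
181 [179 177 176 178 275 312 391 407 431 435 259 242 235 221 201 436 436 438
 439 440 442 431 323 178 204 233 237 235 219 193 174]
184 [287 367 401 430 437 439 439 436 437 439 313 244 244 230 213 306 438 
[... 1584 characters left out ...]
 179 182 206 245 311 318 313 286 226 198 195]
223 [425 421 424 425 425 426 426 425 239 108  97 101 100  98 195 314 315 315
 314 312 314 313 313 313 312 313 314 283 201 192 178]
226 [424 426 425 424 428 361 321 315 312 311 305 302 304 311 311 308 312 312
 315 315 315 315 314 312 314 286 189 180 177 179 178]
229 [420 424 364 317 311 307 308 307 308 310 309 313 311 311 312 313 313 313
 313 298 192 189 177 177 178 179 177 177 177 179 178]
232 [316 309 310 309 310 309 310 312 311 314 311 312 310 305 180 174 175 174
 174 175 176 175 173 173 176 174 176 177 176 177 177]
235 [251 278 296 300 304 309 308 307 306 308 309 308 174 175 175 176 175 175
 178 177 178 175 177 175 177 176 178 177 178 176 176]
```

The pixel rows show the rod passing through the upper boss and entering the lower mouth, with no force. I'll feed on.

Call:
{"api": "carry_out", "payload": {"moves": [[[0,0,-0.006,0],[0,0,-0.006,0],[0,0,-0.006,0],[0,0,-0.006,0],[0,0,-0.006,0],[0,0,-0.006,0],[0,0,0,0],[0,0,0,0]]]}}

```text
time: 27.5
position: [0.4264, 0.0276, 0.1458]
ee_rot: [0.35, -3.122, -0.0]
force: [0.4, -0.2, -0.5]
width: 0.0164
grip_force: 49.0
```

Call:
{"api": "carry_out", "payload": {"moves": [[[0,0,-0.006,0],[0,0,-0.006,0],[0,0,-0.006,0],[0,0,-0.006,0],[0,0,-0.006,0],[0,0,-0.004,0],[0,0,0,0],[0,0,0,0],[0,0,0,0]]]}}

```text
time: 28.4
position: [0.4266, 0.0275, 0.129]
ee_rot: [-0.35, 3.122, -0.0]
force: [-0.1, -0.3, -0.6]
width: 0.0162
grip_force: 49.0
```

```bash
python3 - <<'E'
from h import *
o=st();a=snap('scene');A=a['img'].astype(int).sum(2)
for z in(.182,.154,.118,.048,.03,.012): print(z,proj(a,[*o['position'][:2],z]).round(1))
for v in range(212,232,1): print(v,A[v,165:186])
E
```

```text
t 28.4 pos [0.4266 0.0275 0.129 ] closeang 102.81 zax [ 0. -0. -1.] F [-0.1 -0.3 -0.6] w 0.0162 g 49.0
0.182 [164.9 163.3]
0.154 [167.  175.2]
0.118 [169.5 189.8]
0.048 [174.2 216.4]
0.03 [175.4 222.9]
0.012 [176.5 229.3]
212 [431 380 199 194 157 157 243 249 231 206 188 197 169 174 166 173 242 310
 298 252 238]
213 [430 362 177 169 198 191 225 223 224 211 186 171 177 173 162 218 306 314
 298 250 237]
214 [433 361 180 174 183 182 182 183 177 177 180 179 181 165 176 251 316 306
 271 239 236]
215 [433 423 170 188 187 183 179 181 183 188 188 181 178 162 165 235 310 292
 287 281 232]
216 [434 430 165 180 185 189 190 189 187 190 185 179 173 163 154 218 310 290
 296 275 205]
217 [435 430 275 178 192 194 190 189 189 187 182 179 173 166 161 229 310 293
 298 273 206]
218 [432 430 289 191 219 217 188 189 187 184 180 180 171 164 192 279 290 252
 302 269 207]
219 [235 193 164 303 312 205 183 186 185 182 179 177 169 181 251 313 295 233
 249 258 208]
220 [115  97 102 148 178 177 183 186 183 182 178 181 203 242 311 317 313 286
 228 198 196]
221 [ 98 100  95  97 126 266 209 211 198 210 200 223 304 31
[... 241 characters left out ...]
6 314 305 264 253 241 253 310 316 313 312 313 277
 177 178 178]
225 [239 181 186 305 313 312 312 315 307 279 268 310 315 314 313 312 283 190
 179 180 179]
226 [305 303 304 311 310 311 312 313 313 310 310 315 317 313 312 286 191 180
 178 176 178]
227 [304 307 307 304 307 306 309 311 312 312 313 315 312 311 287 189 177 180
 177 177 176]
228 [306 307 309 306 311 308 299 210 314 312 313 290 192 193 190 177 180 178
 180 176 178]
229 [308 310 312 308 189 188 189 180 190 189 191 187 176 177 176 176 177 177
 180 177 177]
230 [312 311 310 185 177 176 176 177 177 177 177 177 175 175 177 174 176 174
 175 180 177]
231 [312 312 183 177 175 174 176 175 175 175 175 175 175 174 174 174 177 175
 179 178 178]
```

The rod tip shows below the lower boss, ending at scene v of about 225, which puts it about 29 mm above the bench. Forces are near zero, so I hand in.

```bash
python3 -c "
from bench import bot; print(bot.hand_in())"
```

```text
the job is handed in; nothing more can be done
None
```

The job is handed in, though it returned no verdict: the stand is upright and released, and the rod is still held by its head through both bushings, tip about 29 mm above the bench (midway to the plate), with almost no force on the tool.

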